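Make up two shoe-repair kits

TASK

Make up two repair kits from the stock on the bench: the orange tray gets the red paint jar, the green-collared eyelet die and the wooden brush; the grey tray gets the blue paint jar and the yellow-collared eyelet die. Pull the dies straight up out of their sprung clips, and stand everything upright (the brush on its bristles) flat on the floor of its bay: jar in the large square bay, die in the smaller bay beside it, brush along the long bay. Leave the black paint jar and the white-collared die where they are.

Things in the scene. Friction and masses are not known exactly. Their poses are not given: they have to be found in the camera images.
- tray_orange: Orange open kit tray fixed to the bench, 132 (x) by 134 (y) mm; floor 4 mm thick, walls 4 mm thick, 12 mm high. Origin: centre of underside. Bays (mm, tray frame): long bay 54 (x) by 126 (y), centre x -35, y 0; large square bay 66 by 66, centre x +29, y -30; smaller bay 66 (x) by 56 (y), centre x +29, y +35
- tray_grey: Grey open kit tray fixed to the bench, 132 (x) by 134 (y) mm; floor 4 mm thick, walls 4 mm thick, 12 mm high. Origin: centre of underside. Bays (mm, tray frame): long bay 54 (x) by 126 (y), centre x -35, y 0; large square bay 66 by 66, centre x +29, y -30; smaller bay 66 (x) by 56 (y), centre x +29, y +35
- strip: Aluminium clip strip fixed to the bench, 60 (x) by 170 (y) mm, 18 mm high, with three dies upright at y -50, 0, +50 mm in varying order. At each die two sprung steel jaws, at its -x and +x sides, lie over the flare of its foot; a straight upward pull of roughly 5 to 12 N spreads them; after 15 mm of lift the die is free. Origin: centre of underside
- jar_red: Small closed paint jar, red, with a red lid: plain cylinder 34 mm across, 55 mm tall, about 60 g. Origin: centre of its underside, z up
- jar_blue: Small closed paint jar, blue, with a blue lid: plain cylinder 34 mm across, 55 mm tall, about 60 g. Origin: centre of its underside, z up
- jar_black: Small closed paint jar, black, with a black lid, not needed, stays where it is: plain cylinder 34 mm across, 55 mm tall, about 60 g. Origin: centre of its underside, z up
- die_green: Eyelet-setting die with a green collar: upright steel part 52 mm tall, 22 mm across the collar (the top 22 mm, grip here), round 20 mm steel shank below, flared foot 27 mm across and 5 mm thick. Starts in a sprung clip of the strip, its foot 4 mm above the bench. Origin: centre of the underside of its foot, z up
- die_yellow: Eyelet-setting die with a yellow collar: upright steel part 52 mm tall, 22 mm across the collar (the top 22 mm, grip here), round 20 mm steel shank below, flared foot 27 mm across and 5 mm thick. Starts in a sprung clip of the strip, its foot 4 mm above the bench. Origin: centre of the underside of its foot, z up
- die_white: Eyelet-setting die with a white collar, not needed, stays in its clip: upright steel part 52 mm tall, 22 mm across the collar (the top 22 mm, grip here), round 20 mm steel shank below, flared foot 27 mm across and 5 mm thick. Starts in a sprung clip of the strip, its foot 4 mm above the bench. Origin: centre of the underside of its foot, z up
- brush: Wooden shoe brush standing on its bristles: pale bristle block 28 mm high below, wooden back 30 (x) by 90 (y) by 22 mm on top (grip here across the 30 mm), 50 mm tall in all, about 70 g. Origin: centre of its underside, long axis is its own y, z up

How it is judged (in metres and radians):
At the end, for the whole second after the job is handed in: Each listed kit item upright (7 degrees) and at rest on the floor of its bay: from the bay's centre, jar within 18 mm each way, die 21 by 17 mm, brush 15 mm across and 21 mm along; black jar within 20 mm and white-collared die within 12 mm of their starts (x of jar_red in the frame of tray_orange between 0.011 and 0.047 m and y of jar_red in the frame of tray_orange between -0.048 and -0.012 m and z of jar_red in the frame of tray_orange between 0 and 0.008 m and angle between each of jar_red, die_green, brush, jar_blue, die_yellow's own z axis and vertical below 0.12 rad and linear speed of each of jar_red, die_green, brush, jar_blue, die_yellow below 0.02 m/s and angular speed of each of jar_red, die_green, brush, jar_blue, die_yellow below 0.3 rad/s and x of die_green in the frame of tray_orange between 0.008 and 0.05 m and y of die_green in the frame of tray_orange between 0.018 and 0.052 m and z of die_green in the frame of tray_orange between 0 and 0.008 m and x of brush in the frame of tray_orange between -0.05 and -0.02 m and y of brush in the frame of tray_orange between -0.021 and 0.021 m and z of brush in the frame of tray_orange between 0 and 0.008 m and x of jar_blue in the frame of tray_grey between 0.011 and 0.047 m and y of jar_blue in the frame of tray_grey between -0.048 and -0.012 m and z of jar_blue in the frame of tray_grey between 0 and 0.008 m and x of die_yellow in the frame of tray_grey between 0.008 and 0.05 m and y of die_yellow in the frame of tray_grey between 0.018 and 0.052 m and z of die_yellow in the frame of tray_grey between 0 and 0.008 m and distance of jar_black from where it was at the start of the episode below 0.02 m and distance of die_white from where it was at the start of the episode below 0.012 m); the robot touches nothing.
It fails at once if the black jar was moved (distance of jar_black from where it was at the start of the episode above 0.02 m).
It fails at once if the white-collared die was moved from its clip (distance of die_white from where it was at the start of the episode above 0.012 m).
It also fails if it takes over 112 s, if anything falls off the work surface, if the arm or the gripper's body presses on something with over 40 N, if the wrist force passes 120 N, or if a joint passes its speed limit or range.

ROBOT

A 6-joint arm with a two-finger parallel gripper is mounted at the origin on the work surface. World frame = base frame: x ahead of the robot, y to its left, z up, the work surface at z = 0. Lengths are in mm, angles in degrees, forces in N, time in s.
With the tool pointing down it reaches from about 350 to 850 mm from the base axis. Payload 8.1 kg.
Tool frame: the origin (TCP) lies at the very end of the fingers, on their centre line; the grasp point (between the pads) lies r.tcp_to_grasp behind it (r.tcp_to_grasp is the distance from the TCP to the grasp point, in mm); z points along the fingers, y is the line along which they close (so a half turn about z gives the same grasp; the last joint's range is limited). The gripper opens to 85 mm and grips with 20 to 120 N. Pads are 22 mm wide; open, the fingers measure 114 mm over their backs; the gripper's body (76 mm by 85 mm) begins 54 mm behind the grasp point. The pads swing forward as they close: fully open they stand 13 mm farther back than shut.
Start: joints at [62.945, 7.471, 85.268, -0, 87.261, -4.893], TCP at [226.315, 555.686, 231.292] pointing down, gripper open.
Joint ranges: [-169.43, 169.43], [-51.17, 129.36], [1.28, 143.12], [-76.62, 256.62], [0, 156.53], [-152.29, 152.29]. Speed limits (degrees/s): [136.94, 136.94, 159.86, 180, 180, 180].

INTERFACE

Orientations are given as [roll, pitch, yaw] about the fixed x, y, z axes, in that order (R = Rz(yaw) Ry(pitch) Rx(roll)).
In Python, from bench import sense, viewer, order, r gives the robot as it stands.
- The arm moves only by the tool carry_out, never from a script. Its argument "increments" is one flat list of numbers, 7 for each row, row after row: the shift along the tool's x, y, z as a fraction of full scale, then the turn, a rotation vector about the tool's x, y, z as a fraction of full scale, then the opening, from -1 (shut) to 1 (fully open). A call has exactly 10 rows; each row is the pose to reach, as a shift and turn from the pose commanded when the call began, along the tool's axes at that moment, turning the shorter way round; what a row does not reach only later rows make up. Full scale, the value 1, is 400 mm for a shift and 2 pi rad for a turn. A row lasts 1/8 s, in which the tool goes at most 62.5 mm and 10.7 degrees, less where a joint would pass 70% of its speed; a pose out of reach is approached as far as the arm can. A call with a number of a shift or a turn outside -1 to 1 is refused whole. A call with a gripper value outside its range is refused whole. The fingers move at their own pace and stop on an object; "force" is the grip in N (left out, the last holds). Time passes only in rows, so rows that repeat a pose let the fingers close, or fill a call up. It gives the time, the measured TCP pose, the force, the opening and the grip force at its end, in the units of the state.
- sense(): the state, without advancing time (a new reading comes with each control period).
- viewer.snapshot(name): name is "scene" or "top" or "wrist"; returns the picture (480x640x3 uint8, red, green, blue); there is no depth.
- viewer.get_calibration(name): a dict with "fx", "fy", "cx", "cy" (pixels), "R" (3x3) and "t" (3): a world point X has camera coordinates R X + t. Camera axes: x right, y down, z forward; pixel columns grow to the right and rows downward; lengths in mm; the calibration is good to about 2 mm. The wrist camera is an equidistant fisheye: a pixel r from the principal point sees the ray r / f radians off the axis. A picture is of the moment at which its call begins: read the wrist's pose just before it. get_calibration takes no time and is no camera call; for the wrist camera it gives the pose at the moment of the call.
- order.hand_in(): hands the job in; it is judged then, once.
The state is a dict: "time": time; "joint_pos": joint angles; "qd": joint speeds; "joint_efforts": joint torques, N m; "tool_pos": TCP position; "tcp_rot": TCP orientation; "ft_force": force on the tool from outside, world axes, zero at the start; "wrist_torque": the same for the moment, N m; "finger_gap": finger opening in mm; "grip_force": force on a finger pad.
Only numpy, scipy, OpenCV 4.12 (cv2) and the standard library are available. Lean on these libraries where they do the work, as an engineer would, in place of code of your own. Each camera call takes 0.05 s, during which the arm holds its last target. There are 200 camera calls.

## Working session

There is one attempt and no reset: what is moved stays moved. The work goes in short steps, Python scripts to look and compute and a tool call to move; the robot and the scene stay as the last step left them, time stands still between calls to the robot, and variables do not carry over. Pictures are saved under pics/ and viewed, at most 14 in all, crops included, and the job is handed in when it is done.

Besides the shell and the picture viewer there is one more tool, called by a JSON object that holds its "method" and its "body". carry_out: Moves the arm, as the interface text tells. Its arguments: {"type":"object","properties":{"increments":{"type":"array"},"force":{"type":"number"}},"required":["increments"]}

```bash
mkdir -p pics; ls
python3 - <<'E'
from bench import sense, viewer, order, r
import cv2
s=sense(); print({k:s[k] for k in ('time','tool_pos','tcp_rot','finger_gap')}, r.tcp_to_grasp)
for n in ('top','scene'):
    im=viewer.snapshot(n); cv2.imwrite(f'pics/{n}0.png',im[:,:,::-1]); c=viewer.get_calibration(n); print(n,c)
E
```

```text
pics
{'time': 0.0, 'tool_pos': array([226.06285522, 555.19164028, 230.22791866]), 'tcp_rot': array([-1.79894943e+02, -8.90731619e-03,  1.57836696e+02]), 'finger_gap': 85.36052029740897} 18.700000000000003
top {'fx': 601.2167766340124, 'fy': 601.2167766340124, 'cx': 316.63092363065437, 'cy': 240.76982283549737, 'R': array([[-0.02687927, -0.99960079, -0.00870444],
       [-0.98024214,  0.02806373, -0.19580036],
       [ 0.19596648,  0.00326949, -0.98060515]]), 't': array([  21.85932146,  530.64047837, 1188.04909219])}
scene {'fx': 475.54173693230837, 'fy': 475.54173693230837, 'cx': 313.4418492558556, 'cy': 242.97650563152246, 'R': array([[ 0.75427283,  0.65655382, -0.00309487],
       [ 0.46197642, -0.53407291, -0.70805644],
       [-0.46653004,  0.53263798, -0.70614907]]), 't': array([-399.93978135, -222.12105511, 1106.41644363])}
```

View pics/top0.png

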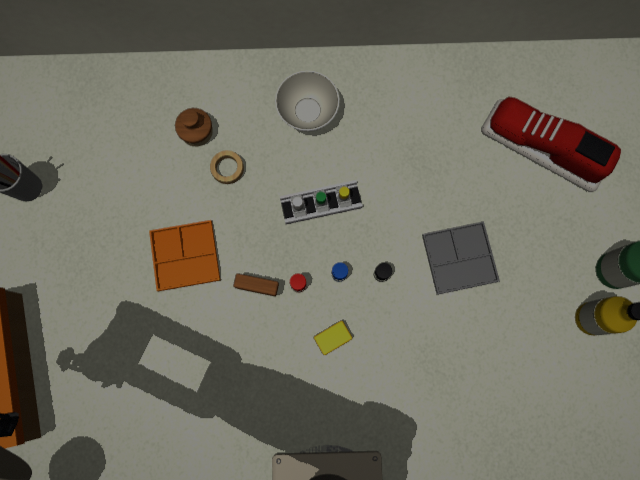

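View pics/scene0.png

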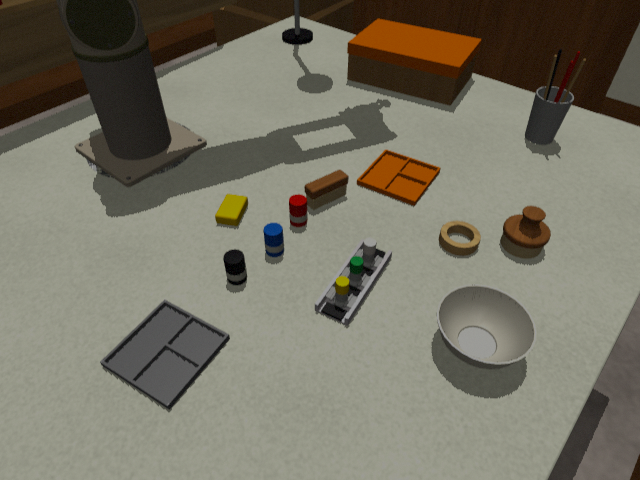

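The top view shows the orange tray at (186,256), grey tray (460,258), strip (322,202) with white/green/yellow from left to right, red jar (299,283), blue (340,271), black (384,271) and brush (257,284). Image up is +x and left is +y.

```bash
cat > h.py <<'E'
import numpy as np, cv2
from bench import sense, viewer, order, r
def ray(n,u,v,z):
    c=viewer.get_calibration(n)
    d=c['R'].T@np.array([(u-c['cx'])/c['fx'],(v-c['cy'])/c['fy'],1]); o=-c['R'].T@c['t']
    return o+d*(z-o[2])/d[2]
def mask(im,h,s,v,box):
    H=cv2.cvtColor(im,cv2.COLOR_RGB2HSV)
    m=cv2.inRange(H,(h[0],s[0],v[0]),(h[1],s[1],v[1]))
    b=np.zeros_like(m); x0,y0,x1,y1=box; b[y0:y1,x0:x1]=m[y0:y1,x0:x1]
    return b
def big(m):
    return max(cv2.findContours(m,0,cv2.CHAIN_APPROX_NONE)[0],key=cv2.contourArea)
E
python3 - <<'E'
from h import *
im=cv2.imread('pics/top0.png')[:,:,::-1].copy()
A=(0,255)
S={'orange':((5,20),(120,255),(60,255),(130,205,235,305),12),'grey':((0,180),(0,70),(30,125),(415,215,505,300),12),
'brush':((0,20),(90,255),(40,255),(225,262,284,305),50)}
for k,(h,s,v,b,z) in S.items():
    c=big(mask(im,h,s,v,b)); P=np.array([ray('top',*p,z)[:2] for p in c[:,0].astype(float)],np.float32)
    print(k,cv2.minAreaRect(c),np.round(np.array(cv2.minAreaRect(P)[0]),1),cv2.minAreaRect(P)[1:])
for k,a in {'red':(285,265,312,298),'blue':(328,257,353,285),'black':(370,257,398,286),'white':(290,193,306,214),'green':(312,188,331,210),'yellow':(336,183,352,203)}.items():
    cv2.imwrite('/dev/null.png',im[:1]) if 0 else None
    print(k,np.round(ray('top',(a[0]+a[2])/2,(a[1]+a[3])/2,55),0))
x=cv2.resize(im[170:310,225:405],None,fx=4.4,fy=4.2,interpolation=cv2.INTER_CUBIC)
cv2.imwrite('pics/crop1.png',x[:,:,::-1])
E
```

```text
orange ((183.7838134765625, 255.2027130126953), (61.48522186279297, 65.5951919555664), 80.53767395019531) [516.8 289.6] ((133.08712768554688, 135.6684112548828), 8.508584976196289)
grey ((460.40484619140625, 257.5561218261719), (63.97621154785156, 66.90961456298828), 77.90524291992188) [ 494.8 -296.3] ((135.66334533691406, 139.50794982910156), 10.331520080566406)
brush ((255.84617614746094, 284.2308044433594), (43.777225494384766, 15.038764953613281), 11.888657569885254) [444.8 133.7] ((89.98275756835938, 30.70601463317871), 76.54474639892578)
red [447.  46.  55.]
blue [466. -40.  55.]
black [ 463. -128.   55.]
white [611.  44.  55.]
green [619.  -5.  55.]
yellow [631. -53.  55.]
```

View pics/crop1.png

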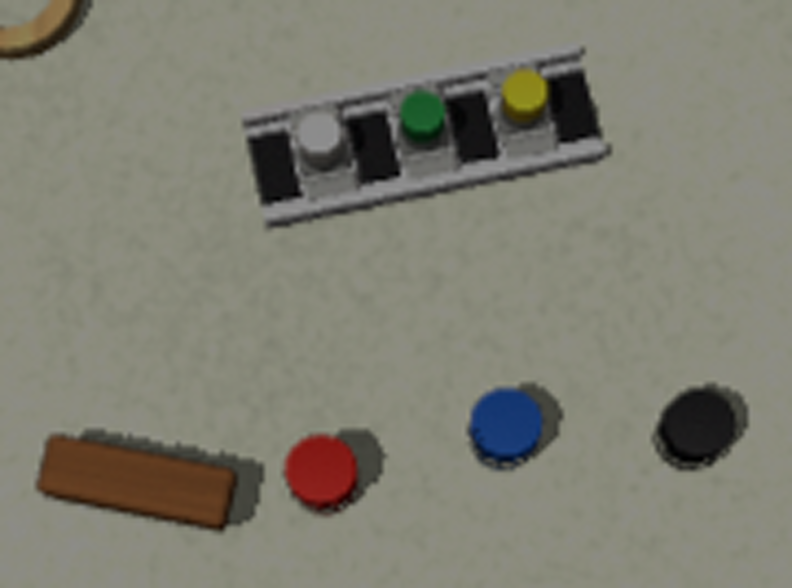

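The crop shows lid tops clearly: red (321,470), blue (507,424), black (698,424), white (320,138), green (423,115) and yellow (525,96) in crop pixels. I'll cross-check those against the scene view.

Run:
```python
from h import *
im=cv2.imread('pics/scene0.png')[:,:,::-1].copy()
c=viewer.get_calibration('scene')
def proj(X): p=c['R']@X+c['t']; return np.round([c['fx']*p[0]/p[2]+c['cx'],c['fy']*p[1]/p[2]+c['cy']],1)
M={'red':(321,470,55,((0,8),(150,255),(50,255),(285,190,312,230))),'blue':(507,424,55,((105,130),(130,255),(40,255),(260,220,290,262))),
'black':(698,424,55,None),'white':(320,138,56,None),'green':(423,115,56,((50,85),(100,255),(40,255),(345,250,372,280))),'yellow':(525,96,56,((22,34),(120,255),(60,255),(330,272,356,302)))}
for k,(x,y,z,m) in M.items():
    P=ray('top',225+x/4.4,170+y/4.2,z); print(k,P.round(1))
    if m:
        b=cv2.boundingRect(big(mask(im,*m))); 
        h=55 if z==55 else 22
        t=[proj(P+[0,0,-h*f]) for f in (0,1)]
        print('  scene bbox x %.1f..%.1f y %d..%d'%(b[0],b[0]+b[2],b[1],b[1]+b[3]),'pred axis top/bot',*t)
for x,y in [(246,120),(583,50),(607,152),(268,225)]: print('strip',ray('top',225+x/4.4,170+y/4.2,18).round(1))
```

```text
red [446.4  47.4  55. ]
  scene bbox x 289.0..307.0 y 195..217 pred axis top/bot [296.1 199.9] [296.9 221.8]
blue [466.5 -39.3  55. ]
  scene bbox x 264.0..283.0 y 223..247 pred axis top/bot [271.  228.9] [273.  250.8]
black [ 464.  -127.6   55. ]
white [612.   44.3  56. ]
green [622.4  -4.8  56. ]
  scene bbox x 350.0..364.0 y 256..274 pred axis top/bot [354.1 260.4] [353.4 269.4]
yellow [630.8 -53.5  56. ]
  scene bbox x 335.0..350.0 y 276..295 pred axis top/bot [339.4 280.2] [338.9 289.2]
strip [632.8  81.7  18. ]
strip [665.2 -84.6  18. ]
strip [610.7 -94.1  18. ]
strip [577.3  71.8  18. ]
```

```bash
cat >> h.py <<'E'
from scipy.spatial.transform import Rotation as Ro
OR,GR=(517,289.6,8.5),(494.8,-296.3,10)
def bay(T,x,y):
    a=np.radians(T[2]); return T[0]+x*np.cos(a)-y*np.sin(a), T[1]+x*np.sin(a)+y*np.cos(a)
def go(*W):  # waypoints (x,y,z,yaw) all relative to the present pose
    s=sense(); p=s['tool_pos']; R=Ro.from_euler('xyz',s['tcp_rot'],degrees=True)
    print('t',round(s['time'],2),'pos',p.round(1),s['tcp_rot'].round(1),'gap',round(s['finger_gap'],1),'F',np.round(s['ft_force'],1))
    for w in W:
        d=R.inv().apply(np.array(w[:3])-p)/400
        v=(R.inv()*Ro.from_euler('xyz',[180,0,w[3]],degrees=True)).as_rotvec()/(2*np.pi)
        print(w,d.round(4),v.round(4),'dist',np.linalg.norm(d*400).round())
E
python3 - <<'E'
from h import *
go((445,134,100,76.5),(445,134,20,76.5))
print(bay(OR,29,-30),bay(OR,29,35),bay(OR,-35,0),bay(GR,29,-30),bay(GR,29,35))
E
```

```text
t 0.1 pos [226.1 555.2 230.4] [-179.9   -0.   157.8] gap 85.7 F [ 0.3  0.2 -1. ]
(445, 134, 100, 76.5) [-0.9041 -0.7683  0.327 ] [-2.000e-04  2.000e-04  2.259e-01] dist 492.0
(445, 134, 20, 76.5) [-0.9041 -0.768   0.527 ] [-2.000e-04  2.000e-04  2.259e-01] dist 519.0
(np.float64(550.1157423713839), np.float64(264.2159970219012)) (np.float64(540.5081306479593), np.float64(328.5020281404258)) (np.float64(482.38444478233293), np.float64(284.42667061046365)) (np.float64(528.568870167362), np.float64(-320.80843543802524)) (np.float64(517.2817386190114), np.float64(-256.7959314922317))
```

{"method": "carry_out", "body": {"increments": [-0.904,-0.768,0.327,0,0,0.226,1,-0.904,-0.768,0.327,0,0,0.226,1,-0.904,-0.768,0.327,0,0,0.226,1,-0.904,-0.768,0.327,0,0,0.226,1,-0.904,-0.768,0.327,0,0,0.226,1,-0.904,-0.768,0.327,0,0,0.226,1,-0.904,-0.768,0.327,0,0,0.226,1,-0.904,-0.768,0.327,0,0,0.226,1,-0.904,-0.768,0.327,0,0,0.226,1,-0.904,-0.768,0.327,0,0,0.226,1], "force": 40}}

```text
time: 1.35
tool_pos: [445.0, 134.8, 100.2]
tcp_rot: [-179.9, -0.0, 76.5]
ft_force: [-0.6, 1.1, -0.6]
finger_gap: 85.2
grip_force: 0.0
```

Run:
```python
from h import *
go((445,134,100,76.5),(445,134,20,76.5))
c=viewer.get_calibration('wrist'); im=viewer.snapshot('wrist'); cv2.imwrite('pics/w1.png',im[:,:,::-1]); print(c)
```

```text
t 1.35 pos [445.  134.8 100.2] [-179.9   -0.    76.5] gap 85.2 F [-0.6  1.1 -0.6]
(445, 134, 100, 76.5) [-0.0018  0.0005  0.0006] [-0.0002 -0.     -0.0001] dist 1.0
(445, 134, 20, 76.5) [-0.0019  0.0007  0.2006] [-0.0002 -0.     -0.0001] dist 80.0
{'fx': 371.64829954431775, 'fy': 371.64829954431775, 'cx': 320.43131996645894, 'cy': 241.95140019566742, 'R': array([[ 0.97218869, -0.23419533, -0.00130554],
       [-0.22184729, -0.92268745,  0.31532784],
       [-0.07505291, -0.30626853, -0.9489819 ]]), 't': array([-401.26566659,  223.50856359,  330.59598263])}
```

View pics/w1.png

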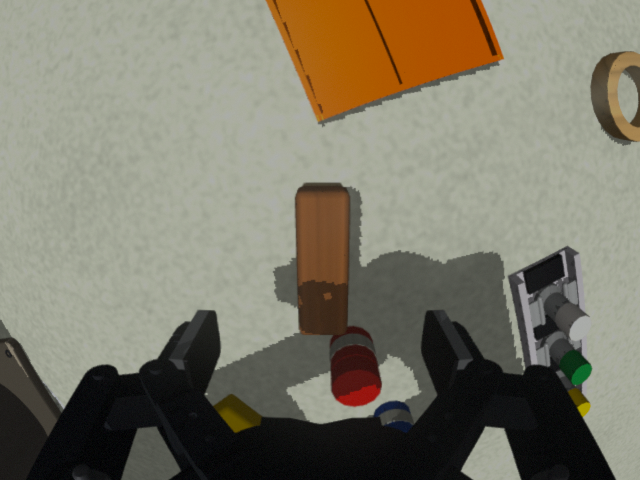

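The wrist view shows the brush, columns 297–349, centred between and parallel to the pads. I'll descend and grip.

{"method": "carry_out", "body": {"increments": [-0.001,0,0.1,0,0,0,1,-0.001,0,0.195,0,0,0,1,-0.001,0,0.195,0,0,0,1,-0.001,0,0.195,0,0,0,-1,-0.001,0,0.195,0,0,0,-1,-0.001,0,0.195,0,0,0,-1,-0.001,0,0.195,0,0,0,-1,-0.001,0,0.195,0,0,0,-1,-0.001,0,0.195,0,0,0,-1,-0.001,0,0.195,0,0,0,-1]}}

```text
time: 2.65
tool_pos: [446.5, 134.7, 24.0]
tcp_rot: [179.9, -0.1, 76.5]
ft_force: [-1.3, 1.0, 7.8]
finger_gap: 29.4
grip_force: 40.8
```

Run:
```python
from h import *
x,y=bay(OR,-35,0)
go((445,134,80,76.5),(x,y,80,98.5),(x,y,26.5,98.5))
```

```text
t 2.65 pos [446.5 134.7  24. ] [ 1.799e+02 -1.000e-01  7.650e+01] gap 29.4 F [-1.3  1.   7.8]
(445, 134, 80, 76.5) [-0.0023 -0.0029 -0.1401] [ 0.0003 -0.0002 -0.0001] dist 56.0
(np.float64(482.38444478233293), np.float64(284.42667061046365), 80, 98.5) [ 0.3852  0.     -0.1396] [ 0.0004 -0.0001 -0.0612] dist 164.0
(np.float64(482.38444478233293), np.float64(284.42667061046365), 26.5, 98.5) [ 3.85e-01 -2.00e-04 -5.90e-03] [ 0.0004 -0.0001 -0.0612] dist 154.0
```

{"method": "carry_out", "body": {"increments": [0,0,-0.07,0,0,0,-1,0,0,-0.13,0,0,0,-1,0.12,0,-0.14,0,0,-0.02,-1,0.24,0,-0.14,0,0,-0.04,-1,0.34,0,-0.14,0,0,-0.061,-1,0.383,0,-0.14,0,0,-0.061,-1,0.383,0,-0.14,0,0,-0.061,-1,0.383,0,-0.07,0,0,-0.061,-1,0.383,0,-0.03,0,0,-0.061,-1,0.383,0,-0.03,0,0,-0.061,-1]}}

```text
time: 3.9
tool_pos: [479.5, 281.7, 32.7]
tcp_rot: [-179.8, 0.1, 98.3]
ft_force: [-0.7, -0.5, -0.6]
finger_gap: 29.3
grip_force: 39.8
```

Run:
```python
from h import *
x,y=bay(OR,-35,0)
go((x,y,28,98.5))
im=viewer.snapshot('wrist'); cv2.imwrite('pics/w2.png',im[:,:,::-1])
```

```text
t 3.9 pos [479.5 281.7  32.7] [-1.798e+02  1.000e-01  9.830e+01] gap 29.3 F [-0.7 -0.5 -0.6]
(np.float64(482.38444478233293), np.float64(284.42667061046365), 28, 98.5) [0.0057 0.0081 0.0117] [-0.0006  0.0002 -0.0004] dist 6.0
```

View pics/w2.png

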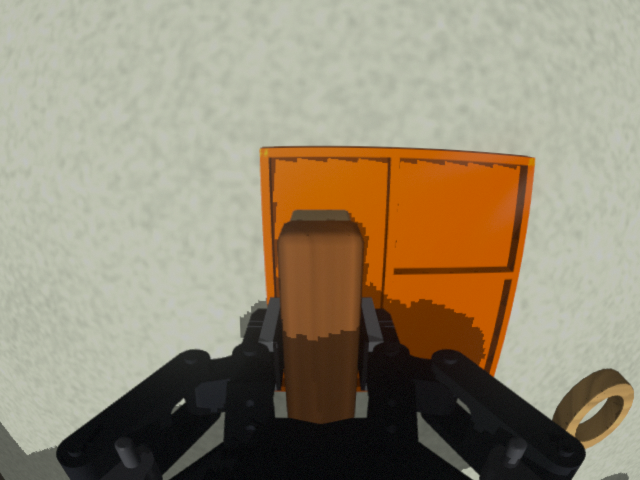

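The brush sits over the long bay, columns 272–386, aligned and about 3 mm low in x. I'll correct, lower, release and lift.

{"method": "carry_out", "body": {"increments": [0.006,0.008,0,0,0,0,-1,0.006,0.008,0.012,0,0,0,-1,0.006,0.008,0.012,0,0,0,-1,0.006,0.008,0.012,0,0,0,0.1,0.006,0.008,0.012,0,0,0,0.1,0.006,0.008,0.012,0,0,0,0.1,0.006,0.008,0.0,0,0,0,0.1,0.006,0.008,-0.05,0,0,0,0.1,0.006,0.008,-0.15,0,0,0,0.1,0.006,0.008,-0.17,0,0,0,0.1]}}

```text
time: 5.2
tool_pos: [486.5, 287.4, 107.7]
tcp_rot: [179.6, -0.1, 98.4]
ft_force: [0.8, 0.4, -0.4]
finger_gap: 46.9
grip_force: 0.0
```

Run:
```python
from h import *
go((446.4,47.4,100,98.5),(446.4,47.4,22,98.5))
im=viewer.snapshot('wrist'); cv2.imwrite('pics/w3.png',im[:,:,::-1])
```

```text
t 5.2 pos [486.5 287.4 107.7] [ 1.796e+02 -1.000e-01  9.840e+01] gap 46.9 F [ 0.8  0.4 -0.4]
(446.4, 47.4, 100, 98.5) [-0.5789 -0.1873  0.0166] [ 0.0011 -0.0003 -0.0002] dist 243.0
(446.4, 47.4, 22, 98.5) [-0.5793 -0.1886  0.2116] [ 0.0011 -0.0003 -0.0002] dist 258.0
```

View pics/w3.png

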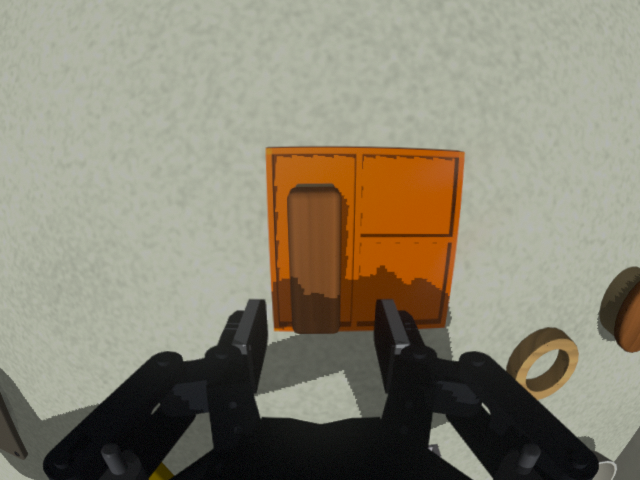

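The brush stands upright in the long bay, columns 289–345. I'll verify with the top view later. Next is the red jar.

{"method": "carry_out", "body": {"increments": [-0.145,-0.047,0.017,0,0,0,1,-0.29,-0.094,0.017,0,0,0,1,-0.435,-0.14,0.017,0,0,0,1,-0.579,-0.187,0.017,0,0,0,1,-0.579,-0.188,0.017,0,0,0,1,-0.579,-0.188,0.017,0,0,0,1,-0.579,-0.188,0.05,0,0,0,1,-0.579,-0.188,0.13,0,0,0,1,-0.579,-0.188,0.207,0,0,0,1,-0.579,-0.188,0.207,0,0,0,1]}}

```text
time: 6.5
tool_pos: [440.2, 47.3, 16.4]
tcp_rot: [-179.6, -0.1, 98.6]
ft_force: [1.0, -0.2, 0.4]
finger_gap: 85.3
grip_force: 0.0
```

Run:
```python
from h import *
go((446.4,47.4,22,98.5))
im=viewer.snapshot('top')
c=big(mask(im,(0,20),(90,255),(40,255),(130,205,235,305)))
b=mask(im,(0,20),(90,255),(20,255),(130,205,235,305)); cv2.imwrite('pics/t2.png',cv2.resize(im[200:310,130:290],None,fx=4,fy=4)[:,:,::-1])
```

```text
t 6.5 pos [440.2  47.3  16.4] [-1.796e+02 -1.000e-01  9.860e+01] gap 85.3 F [ 1.  -0.2  0.4]
(446.4, 47.4, 22, 98.5) [-0.0021  0.0152 -0.0142] [-0.0011 -0.0002  0.0002] dist 8.0
```

View pics/t2.png

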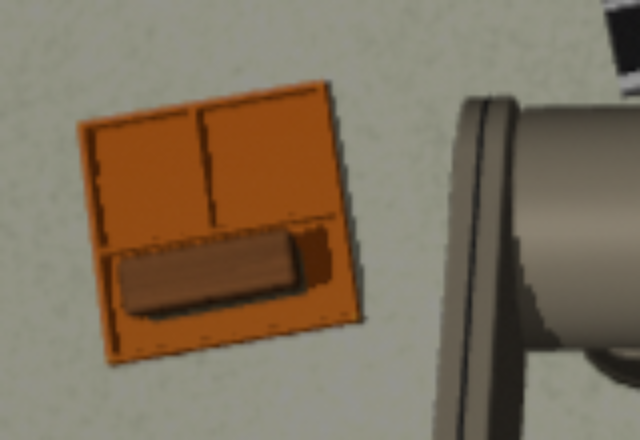

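The top view shows the brush inside the long bay, with crop corners at (117,258) and (298,285).

{"method": "carry_out", "body": {"increments": [0,0.015,-0.013,0,0,0,1,0,0.015,-0.013,0,0,0,1,0,0.015,-0.013,0,0,0,-1,0,0.015,-0.013,0,0,0,-1,0,0.015,-0.013,0,0,0,-1,0,0.015,-0.013,0,0,0,-1,0,0.015,-0.013,0,0,0,-1,0,0.015,-0.013,0,0,0,-1,0,0.015,-0.013,0,0,0,-1,0,0.015,-0.013,0,0,0,-1]}}

```text
time: 7.8
tool_pos: [449.5, 46.9, 25.1]
tcp_rot: [180.0, 0.0, 98.4]
ft_force: [-1.4, -0.3, 3.8]
finger_gap: 32.8
grip_force: 40.0
```

Run:
```python
from h import *
P=np.mean([ray('top',130+x/4,200+y/4,54) for x,y in [(117,258),(292,230),(298,285),(130,313)]],0)
a=np.radians(OR[2]); d=P[:2]-OR[:2]; print('brush',P.round(1),'in tray',(np.array([[np.cos(a),np.sin(a)],[-np.sin(a),np.cos(a)]])@d).round(1))
x,y=bay(OR,29,-30)
go((446.4,47.4,105,98.5),(x,y,105,98.5),(x,y,26,98.5))
```

```text
brush [482.1 283.4  54. ] in tray [-35.4  -1. ]
t 7.8 pos [449.5  46.9  25.1] [180.    0.   98.4] gap 32.8 F [-1.4 -0.3  3.8]
(446.4, 47.4, 105, 98.5) [ 0.0024 -0.0075 -0.1998] [ 0.      0.     -0.0002] dist 80.0
(np.float64(550.1157423713839), np.float64(264.2159970219012), 105, 98.5) [ 0.5005  0.3285 -0.1998] [ 0.      0.     -0.0002] dist 252.0
(np.float64(550.1157423713839), np.float64(264.2159970219012), 26, 98.5) [ 0.5006  0.3285 -0.0023] [ 0.      0.     -0.0002] dist 239.0
```

{"method": "carry_out", "body": {"increments": [0,0,-0.1,0,0,0,-1,0.03,0.02,-0.2,0,0,0,-1,0.15,0.1,-0.2,0,0,0,-1,0.27,0.18,-0.2,0,0,0,-1,0.4,0.26,-0.2,0,0,0,-1,0.5,0.328,-0.2,0,0,0,-1,0.5,0.328,-0.16,0,0,0,-1,0.5,0.328,-0.06,0,0,0,-1,0.5,0.328,-0.03,0,0,0,-1,0.5,0.328,-0.03,0,0,0,-1]}}

```text
time: 9.05
tool_pos: [548.4, 262.9, 35.5]
tcp_rot: [-179.8, 0.0, 98.4]
ft_force: [-0.2, -1.1, -0.3]
finger_gap: 33.0
grip_force: 40.2
```

Run:
```python
from h import *
x,y=bay(OR,29,-30)
go((x,y,29,98.5))
```

```text
t 9.05 pos [548.4 262.9  35.5] [-179.8    0.    98.4] gap 33.0 F [-0.2 -1.1 -0.3]
(np.float64(550.1157423713839), np.float64(264.2159970219012), 29, 98.5) [0.0026 0.0047 0.0161] [-0.0005  0.0001 -0.0003] dist 7.0
```

{"method": "carry_out", "body": {"increments": [0.003,0.004,0.01,0,0,0,-1,0.003,0.004,0.018,0,0,0,-1,0.003,0.004,0.018,0,0,0,-1,0.003,0.004,0.018,0,0,0,0.15,0.003,0.004,0.018,0,0,0,0.15,0.003,0.004,0.015,0,0,0,0.15,0.003,0.004,-0.04,0,0,0,0.15,0.003,0.004,-0.17,0,0,0,0.15,0.003,0.004,-0.18,0,0,0,0.15,0.003,0.004,-0.18,0,0,0,0.15]}}

```text
time: 10.3
tool_pos: [551.7, 265.6, 109.6]
tcp_rot: [179.9, -0.0, 98.4]
ft_force: [0.3, -0.3, -0.5]
finger_gap: 49.1
grip_force: 0.0
```

Run:
```python
from h import *
go((622,-5,110,101),(622,-5,28,101))
```

```text
t 10.3 pos [551.7 265.6 109.6] [179.9  -0.   98.4] gap 49.1 F [ 0.3 -0.3 -0.5]
(622, -5, 110, 101) [-0.6951  0.0746 -0.0012] [ 0.0002 -0.     -0.0071] dist 280.0
(622, -5, 28, 101) [-0.6952  0.0743  0.2038] [ 0.0002 -0.     -0.0071] dist 291.0
```

Now above the green die, with the gripper part open, for a wrist check.

{"method": "carry_out", "body": {"increments": [-0.15,0.016,0,0,0,-0.007,0.3,-0.3,0.032,0,0,0,-0.007,0.3,-0.45,0.048,0,0,0,-0.007,0.3,-0.6,0.064,0,0,0,-0.007,0.3,-0.695,0.075,0,0,0,-0.007,0.3,-0.695,0.075,0,0,0,-0.007,0.3,-0.695,0.075,0,0,0,-0.007,0.3,-0.695,0.075,0,0,0,-0.007,0.3,-0.695,0.075,0,0,0,-0.007,0.3,-0.695,0.075,0,0,0,-0.007,0.3]}}

```text
time: 11.55
tool_pos: [621.7, -4.4, 109.0]
tcp_rot: [180.0, -0.0, 101.0]
ft_force: [-0.3, 0.8, 0.5]
finger_gap: 55.4
grip_force: 0.0
```

Run:
```python
from h import *
go((622,-5,110,101),(622,-5,28,101))
c=viewer.get_calibration('wrist'); im=viewer.snapshot('wrist'); cv2.imwrite('pics/w4.png',im[:,:,::-1])
p=c['R']@sense()['tool_pos']+c['t']
for P in ([622,-5,56],[612,44.3,56],[631,-53.5,56],[*sense()['tool_pos'][:2],56]):
    p=c['R']@np.array(P,float)+c['t']; th=np.arctan2(np.hypot(*p[:2]),p[2]); u=c['fx']*th*p[:2]/np.hypot(*p[:2])+[c['cx'],c['cy']]; print(P,u.round())
```

```text
t 11.55 pos [621.7  -4.4 109. ] [180.  -0. 101.] gap 55.4 F [-0.3  0.8  0.5]
(622, -5, 110, 101) [-0.0017  0.0006 -0.0026] [ 0.     -0.      0.0001] dist 1.0
(622, -5, 28, 101) [-0.0017  0.0005  0.2024] [ 0.     -0.      0.0001] dist 81.0
[622, -5, 56] [320. 270.]
[612, 44.3, 56] [320. 182.]
[631, -53.5, 56] [320. 342.]
[np.float64(621.6891313312531), np.float64(-4.551845506514603), 56] [320. 269.]
```

View pics/w4.png

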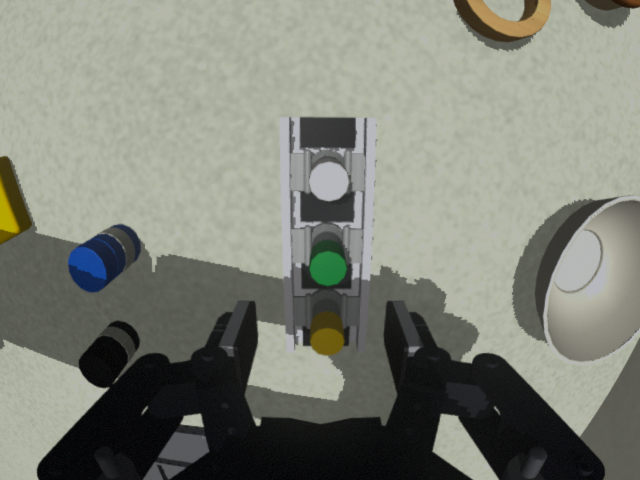

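The wrist view shows green at (327,266), white (328,181) and yellow (327,333). That is about 7 px right of the finger centre line (320), roughly 4.5 mm in +x and matching the scene view. I'll correct, descend and grip.

{"method": "carry_out", "body": {"increments": [0.005,0.011,0,0,0,0,0.3,0.005,0.011,0.1,0,0,0,0.3,0.005,0.011,0.2,0,0,0,0.3,0.005,0.011,0.2,0,0,0,0.3,0.005,0.011,0.2,0,0,0,-1,0.005,0.011,0.2,0,0,0,-1,0.005,0.011,0.2,0,0,0,-1,0.005,0.011,0.2,0,0,0,-1,0.005,0.011,0.2,0,0,0,-1,0.005,0.011,0.2,0,0,0,-1], "force": 60}}

```text
time: 12.85
tool_pos: [627.4, -2.5, 31.5]
tcp_rot: [179.8, 0.1, 101.0]
ft_force: [-0.7, 0.5, 7.0]
finger_gap: 19.9
grip_force: 58.5
```

Run:
```python
from h import *
go((625,-2,29,101))
```

```text
t 12.85 pos [627.4  -2.5  31.5] [1.798e+02 1.000e-01 1.010e+02] gap 19.9 F [-0.7  0.5  7. ]
(625, -2, 29, 101) [ 0.0024 -0.0057  0.0063] [ 0.0006  0.0002 -0.0001] dist 4.0
```

{"method": "carry_out", "body": {"increments": [0,0,-0.01,0,0,0,-1,0,0,-0.02,0,0,0,-1,0,0,-0.03,0,0,0,-1,0,0,-0.04,0,0,0,-1,0,0,-0.05,0,0,0,-1,0,0,-0.06,0,0,0,-1,0,0,-0.12,0,0,0,-1,0,0,-0.2,0,0,0,-1,0,0,-0.2,0,0,0,-1,0,0,-0.2,0,0,0,-1]}}

```text
time: 14.1
tool_pos: [625.4, -2.3, 108.5]
tcp_rot: [-180.0, -0.0, 101.0]
ft_force: [-0.9, 0.2, -2.0]
finger_gap: 19.8
grip_force: 59.8
```

Run:
```python
from h import *
x,y=bay(OR,29,35)
go((x+2,y+1,105,98.5),(x+2,y+1,40,98.5))
im=viewer.snapshot('wrist'); cv2.imwrite('pics/w5.png',im[:,:,::-1])
```

```text
t 14.1 pos [625.4  -2.3 108.5] [-180.   -0.  101.] gap 19.8 F [-0.9  0.2 -2. ]
(np.float64(542.5081306479593), np.float64(329.5020281404258), 105, 98.5) [ 0.8539 -0.0458  0.0087] [-0.     -0.      0.0068] dist 342.0
(np.float64(542.5081306479593), np.float64(329.5020281404258), 40, 98.5) [ 0.8538 -0.0457  0.1712] [-0.     -0.      0.0068] dist 349.0
```

View pics/w5.png

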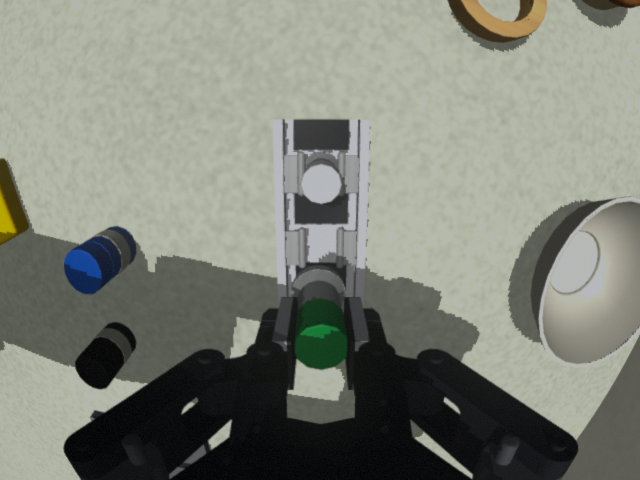

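The green die is held upright and its clip is empty. Carrying it to the orange tray.

{"method": "carry_out", "body": {"increments": [0.14,-0.008,0,0,0,0.007,-1,0.28,-0.015,0,0,0,0.007,-1,0.42,-0.023,0,0,0,0.007,-1,0.56,-0.03,0,0,0,0.007,-1,0.7,-0.038,0,0,0,0.007,-1,0.854,-0.046,0.01,0,0,0.007,-1,0.854,-0.046,0.01,0,0,0.007,-1,0.854,-0.046,0.08,0,0,0.007,-1,0.854,-0.046,0.17,0,0,0.007,-1,0.854,-0.046,0.17,0,0,0.007,-1]}}

```text
time: 15.4
tool_pos: [539.1, 327.1, 35.9]
tcp_rot: [-179.5, 0.2, 98.4]
ft_force: [-1.3, -0.5, -1.5]
finger_gap: 20.1
grip_force: 59.8
```

Run:
```python
from h import *
x,y=bay(OR,29,35)
go((x+2,y+1,30.5,98.5))
```

```text
t 15.4 pos [539.1 327.1  35.9] [-179.5    0.2   98.4] gap 20.1 F [-1.3 -0.5 -1.5]
(np.float64(542.5081306479593), np.float64(329.5020281404258), 30.5, 98.5) [0.0048 0.0094 0.0133] [-0.0014  0.0005 -0.0003] dist 7.0
```

{"method": "carry_out", "body": {"increments": [0,0,0,0,0,0,-1,0,0,0,0,0,0,-1,0,0,0.012,0,0,0,-1,0,0,0.022,0,0,0,-1,0,0,0.023,0,0,0,-1,0,0,0.023,0,0,0,-1,0,0,0.023,0,0,0,-1,0,0,0.023,0,0,0,-1,0,0,0.023,0,0,0,-1,0,0,0.023,0,0,0,-1]}}

```text
time: 16.65
tool_pos: [542.7, 329.5, 31.7]
tcp_rot: [180.0, -0.0, 98.4]
ft_force: [-0.2, 0.3, 0.0]
finger_gap: 20.5
grip_force: 59.8
```

{"method": "carry_out", "body": {"increments": [0,0,0.002,0,0,0,-1,0,0,0.002,0,0,0,-0.1,0,0,0.002,0,0,0,-0.1,0,0,0.002,0,0,0,-0.1,0,0,-0.05,0,0,0,-0.1,0,0,-0.15,0,0,0,-0.1,0,0,-0.2,0,0,0,-0.1,0,0,-0.2,0,0,0,-0.1,0,0,-0.2,0,0,0,-0.1,0,0,-0.2,0,0,0,-0.1]}}

```text
time: 17.9
tool_pos: [541.5, 329.0, 109.7]
tcp_rot: [-179.8, 0.1, 98.4]
ft_force: [0.7, 0.7, 0.3]
finger_gap: 38.7
grip_force: 0.0
```

Run:
```python
from h import *
go((636,-52,110,101),(636,-52,28,101))
im=viewer.snapshot('wrist'); cv2.imwrite('pics/w6.png',im[:,:,::-1])
```

```text
t 17.9 pos [541.5 329.  109.7] [-1.798e+02  1.000e-01  9.840e+01] gap 38.7 F [0.7 0.7 0.3]
(636, -52, 110, 101) [-9.768e-01  9.390e-02 -1.000e-04] [-0.0005  0.0001 -0.0071] dist 393.0
(636, -52, 28, 101) [-0.9766  0.0945  0.2049] [-0.0005  0.0001 -0.0071] dist 401.0
```

View pics/w6.png

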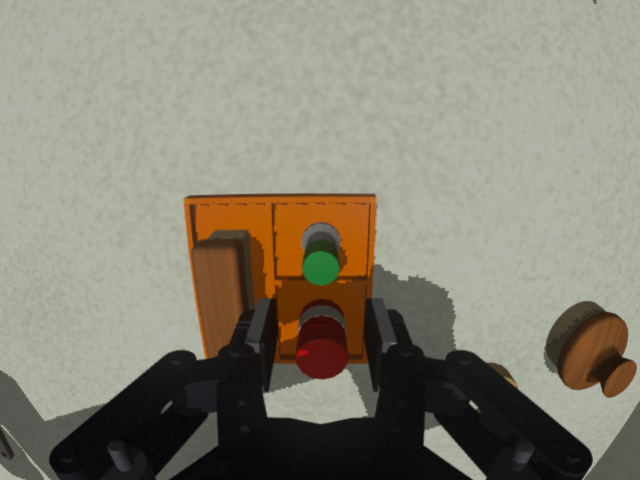

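All three orange-kit items are standing in their bays; the die foot is at about (322,236). Next is the yellow die.

{"method": "carry_out", "body": {"increments": [-0.15,0.014,0,0,0,-0.007,0.3,-0.3,0.028,0,0,0,-0.007,0.3,-0.45,0.042,0,0,0,-0.007,0.3,-0.6,0.056,0,0,0,-0.007,0.3,-0.75,0.07,0,0,0,-0.007,0.3,-0.9,0.084,0,0,0,-0.007,0.3,-0.976,0.092,0,0,0,-0.007,0.3,-0.976,0.092,0,0,0,-0.007,0.3,-0.976,0.092,0,0,0,-0.007,0.3,-0.976,0.092,0,0,0,-0.007,0.3]}}

```text
time: 19.2
tool_pos: [636.0, -49.9, 111.3]
tcp_rot: [-180.0, -0.0, 101.0]
ft_force: [-0.2, 0.8, -0.6]
finger_gap: 55.5
grip_force: 0.0
```

Run:
```python
from h import *
go((635,-51.4,28,101))
im=viewer.snapshot('wrist'); cv2.imwrite('pics/w7.png',im[:,:,::-1])
for n,m in (('yellow',((20,36),(120,255),(50,255),(240,200,400,420))),):
    c=big(mask(im,*m)); print(n,cv2.minEnclosingCircle(c),cv2.boundingRect(c))
```

```text
t 19.2 pos [636.  -49.9 111.3] [-180.   -0.  101.] gap 55.5 F [-0.2  0.8 -0.6]
(635, -51.4, 28, 101) [-0.0034 -0.003   0.2083] [-0.0001 -0.0001  0.0001] dist 83.0
yellow ((318.0, 265.625), 22.82312774658203) (299, 243, 39, 46)
```

{"method": "carry_out", "body": {"increments": [0,-0.003,0.1,0,0,0,0.3,0,-0.003,0.2,0,0,0,0.3,0,-0.003,0.206,0,0,0,0.3,0,-0.003,0.206,0,0,0,0.3,0,-0.003,0.206,0,0,0,-1,0,-0.003,0.206,0,0,0,-1,0,-0.003,0.206,0,0,0,-1,0,-0.003,0.206,0,0,0,-1,0,-0.003,0.206,0,0,0,-1,0,-0.003,0.206,0,0,0,-1], "force": 60}}

```text
time: 20.5
tool_pos: [636.5, -51.7, 31.5]
tcp_rot: [179.8, 0.1, 101.0]
ft_force: [-2.4, 0.1, 5.1]
finger_gap: 20.0
grip_force: 58.4
```

{"method": "carry_out", "body": {"increments": [0,0,-0.01,0,0,0,-1,0,0,-0.02,0,0,0,-1,0,0,-0.03,0,0,0,-1,0,0,-0.04,0,0,0,-1,0,0,-0.05,0,0,0,-1,0,0,-0.06,0,0,0,-1,0,0,-0.12,0,0,0,-1,0,0,-0.2,0,0,0,-1,0,0,-0.2,0,0,0,-1,0,0,-0.2,0,0,0,-1]}}

```text
time: 21.75
tool_pos: [634.9, -51.4, 108.7]
tcp_rot: [-180.0, -0.0, 101.0]
ft_force: [-0.3, 0.1, -1.4]
finger_gap: 20.1
grip_force: 59.9
```

Run:
```python
from h import *
x,y=bay(GR,29,35)
go((x+2,y+1,105,100),(x+2,y+1,40,100))
```

```text
t 21.75 pos [634.9 -51.4 108.7] [-180.   -0.  101.] gap 20.1 F [-0.3  0.1 -1.4]
(np.float64(519.2817386190114), np.float64(-255.79593149223172), 105, 100) [-0.4467 -0.3808  0.0094] [-0.0001 -0.      0.0027] dist 235.0
(np.float64(519.2817386190114), np.float64(-255.79593149223172), 40, 100) [-0.4467 -0.3808  0.1719] [-0.0001 -0.      0.0027] dist 245.0
```

{"method": "carry_out", "body": {"increments": [-0.11,-0.095,0,0,0,0.003,-1,-0.22,-0.19,0,0,0,0.003,-1,-0.33,-0.285,0,0,0,0.003,-1,-0.447,-0.381,0.01,0,0,0.003,-1,-0.447,-0.381,0.01,0,0,0.003,-1,-0.447,-0.381,0.08,0,0,0.003,-1,-0.447,-0.381,0.15,0,0,0.003,-1,-0.447,-0.381,0.17,0,0,0.003,-1,-0.447,-0.381,0.17,0,0,0.003,-1,-0.447,-0.381,0.17,0,0,0.003,-1]}}

```text
time: 23.0
tool_pos: [520.4, -256.1, 42.4]
tcp_rot: [179.9, 0.1, 99.9]
ft_force: [0.3, 0.2, -0.3]
finger_gap: 20.0
grip_force: 59.9
```

{"method": "carry_out", "body": {"increments": [0,0,0,0,0,0,-1,0,0,0.012,0,0,0,-1,0,0,0.022,0,0,0,-1,0,0,0.023,0,0,0,-1,0,0,0.023,0,0,0,-1,0,0,0.023,0,0,0,-1,0,0,0.023,0,0,0,-1,0,0,0.023,0,0,0,-1,0,0,0.023,0,0,0,-1,0,0,0.023,0,0,0,-1]}}

```text
time: 24.25
tool_pos: [519.5, -256.0, 32.1]
tcp_rot: [180.0, 0.0, 99.9]
ft_force: [0.3, -0.2, -1.6]
finger_gap: 19.8
grip_force: 60.0
```

Lower the last bit, release and lift.

{"method": "carry_out", "body": {"increments": [0,0,0.002,0,0,0,-1,0,0,0.003,0,0,0,-1,0,0,0.003,0,0,0,-0.1,0,0,0.003,0,0,0,-0.1,0,0,0.003,0,0,0,-0.1,0,0,-0.05,0,0,0,-0.1,0,0,-0.15,0,0,0,-0.1,0,0,-0.2,0,0,0,-0.1,0,0,-0.2,0,0,0,-0.1,0,0,-0.2,0,0,0,-0.1]}}

```text
time: 25.5
tool_pos: [518.8, -255.5, 110.5]
tcp_rot: [-179.9, -0.1, 99.9]
ft_force: [-0.5, 0.1, -0.8]
finger_gap: 38.3
grip_force: 0.0
```

Run:
```python
from h import *
go((469,-37.5,110,100),(469,-37.5,22,100))
im=viewer.snapshot('wrist'); cv2.imwrite('pics/w8.png',im[:,:,::-1])
```

```text
t 25.5 pos [ 518.8 -255.5  110.5] [-1.799e+02 -1.000e-01  9.990e+01] gap 38.3 F [-0.5  0.1 -0.8]
(469, -37.5, 110, 100) [ 0.5583 -0.0291  0.0021] [-0.0002 -0.0002 -0.0003] dist 224.0
(469, -37.5, 22, 100) [ 0.558  -0.0288  0.2221] [-0.0002 -0.0002 -0.0003] dist 241.0
```

View pics/w8.png

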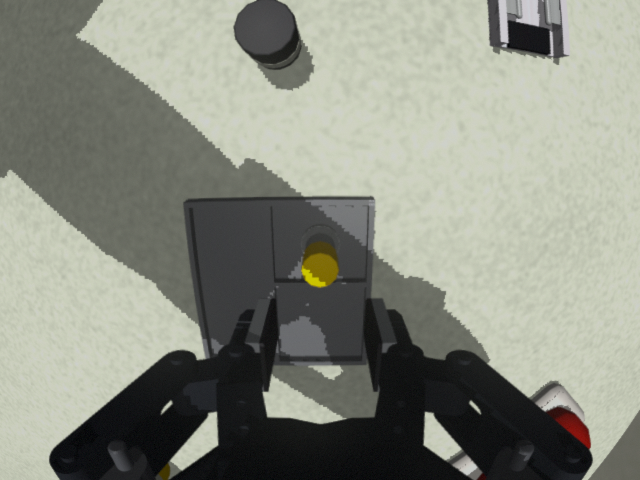

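The yellow die stands in the smaller grey bay, at about (320,240). Now the blue jar, crossing well above the black jar.

{"method": "carry_out", "body": {"increments": [0.14,-0.007,0,0,0,0,0.8,0.28,-0.014,0,0,0,0,0.8,0.42,-0.021,0,0,0,0,0.8,0.558,-0.029,0,0,0,0,0.8,0.558,-0.029,0,0,0,0,0.8,0.558,-0.029,0,0,0,0,0.8,0.558,-0.029,0.1,0,0,0,0.8,0.558,-0.029,0.2,0,0,0,0.8,0.558,-0.029,0.22,0,0,0,0.8,0.558,-0.029,0.22,0,0,0,0.8]}}

```text
time: 26.8
tool_pos: [469.7, -38.9, 24.0]
tcp_rot: [-179.9, -0.0, 99.8]
ft_force: [0.8, -0.5, 0.5]
finger_gap: 77.2
grip_force: 0.0
```

{"method": "carry_out", "body": {"increments": [0,0,0,0,0,0,0.8,0,0,0,0,0,0,-1,0,0,0,0,0,0,-1,0,0,0,0,0,0,-1,0,0,0,0,0,0,-1,0,0,0,0,0,0,-1,0,0,0,0,0,0,-1,0,0,0,0,0,0,-1,0,0,0,0,0,0,-1,0,0,0,0,0,0,-1], "force": 40}}

```text
time: 28.05
tool_pos: [470.4, -38.1, 24.9]
tcp_rot: [179.9, 0.0, 99.9]
ft_force: [-1.9, -0.7, 6.6]
finger_gap: 32.9
grip_force: 39.6
```

Run:
```python
from h import *
x,y=bay(GR,29,-30)
go((x+2,y+1,105,100),(x+2,y+1,29,100))
```

```text
t 28.05 pos [470.4 -38.1  24.9] [179.9   0.   99.9] gap 32.9 F [-1.9 -0.7  6.6]
(np.float64(530.568870167362), np.float64(-319.80843543802524), 105, 100) [-0.7196  0.0275 -0.1998] [ 0.0002  0.0001 -0.0003] dist 299.0
(np.float64(530.568870167362), np.float64(-319.80843543802524), 29, 100) [-0.7195  0.0272 -0.0098] [ 0.0002  0.0001 -0.0003] dist 288.0
```

{"method": "carry_out", "body": {"increments": [0,0,-0.12,0,0,0,-1,0,0,-0.24,0,0,0,-1,-0.04,0,-0.25,0,0,0,-1,-0.18,0.007,-0.25,0,0,0,-1,-0.32,0.012,-0.25,0,0,0,-1,-0.46,0.018,-0.25,0,0,0,-1,-0.6,0.023,-0.25,0,0,0,-1,-0.719,0.027,-0.25,0,0,0,-1,-0.719,0.027,-0.25,0,0,0,-1,-0.719,0.027,-0.25,0,0,0,-1]}}

```text
time: 29.3
tool_pos: [528.9, -319.2, 122.4]
tcp_rot: [-179.9, -0.1, 99.8]
ft_force: [-0.4, 1.1, -0.7]
finger_gap: 32.9
grip_force: 40.1
```

{"method": "carry_out", "body": {"increments": [0,0,0.1,0,0,0,-1,0,0,0.2,0,0,0,-1,0,0,0.225,0,0,0,-1,0,0,0.225,0,0,0,-1,0,0,0.225,0,0,0,-1,0,0,0.232,0,0,0,-1,0,0,0.236,0,0,0,-1,0,0,0.236,0,0,0,-1,0,0,0.236,0,0,0,-1,0,0,0.236,0,0,0,-1]}}

```text
time: 30.55
tool_pos: [529.8, -319.6, 29.7]
tcp_rot: [180.0, 0.0, 99.9]
ft_force: [0.4, -0.4, -0.9]
finger_gap: 32.9
grip_force: 40.1
```

{"method": "carry_out", "body": {"increments": [0,0,0.002,0,0,0,-1,0,0,0.003,0,0,0,-1,0,0,0.003,0,0,0,0.15,0,0,0.003,0,0,0,0.15,0,0,0.003,0,0,0,0.15,0,0,-0.05,0,0,0,0.15,0,0,-0.15,0,0,0,0.15,0,0,-0.28,0,0,0,0.15,-0.1,0,-0.35,0,0,0,0.15,-0.2,-0.2,-0.4,0,0,0,0.15]}}

```text
time: 31.8
tool_pos: [490.4, -396.6, 187.6]
tcp_rot: [179.8, 0.3, 100.1]
ft_force: [-0.6, -0.0, -1.7]
finger_gap: 49.0
grip_force: 0.0
```

{"method": "carry_out", "body": {"increments": [0,-0.1,0,0,0,0,0.15,0,-0.2,0,0,0,0,0.15,0,-0.2,0,0,0,0,0.15,0,-0.2,0,0,0,0,0.15,0,-0.2,0,0,0,0,0.15,0,-0.2,0,0,0,0,0.15,0,-0.2,0,0,0,0,0.15,0,-0.2,0,0,0,0,0.15,0,-0.2,0,0,0,0,0.15,0,-0.2,0,0,0,0,0.15]}}

```text
time: 33.05
tool_pos: [408.8, -408.9, 183.3]
tcp_rot: [-180.0, -0.0, 99.9]
ft_force: [-0.1, 0.1, 0.1]
finger_gap: 49.2
grip_force: 0.0
```

Run:
```python
from h import *
im=viewer.snapshot('top'); cv2.imwrite('pics/t3.png',cv2.resize(im[170:320,130:530],None,fx=2,fy=2,interpolation=2)[:,:,::-1])
print(sense()['tool_pos'])
```

```text
[ 408.75295367 -408.93513764  183.33209597]
```

View pics/t3.png

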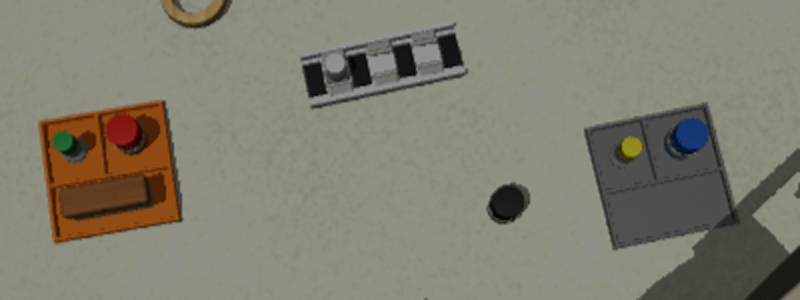

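The top view shows all five items standing in their bays, with the black jar at (508,202) and the white die at (335,66) undisturbed. Numeric check next, then hand in.

Run:
```python
from h import *
ok=True
for k,T,x,y,z,t,tol in (('red',OR,123,131,59,(29,-30),18),('green',OR,63,142,56,(29,35),15),('blue',GR,691,133,59,(29,-30),18),('yellow',GR,629,148,56,(29,35),15)):
    a=np.radians(T[2]); d=ray('top',130+x/2,170+y/2,z)[:2]-T[:2]
    q=np.array([[np.cos(a),np.sin(a)],[-np.sin(a),np.cos(a)]])@d-t; print(k,q.round(1)); ok&=bool((abs(q)<tol-5).all())
print('black',ray('top',130+508/2,170+202/2,55).round(1))
if ok: print(order.hand_in())
```

```text
red [-1.9  0.5]
green [-1.7 -1.3]
blue [1.1 1.8]
yellow [-0.8  2. ]
black [ 463.9 -128.4   55. ]
the job is handed in; nothing more can be done
None
```

Both kits are made up and the job is handed in, at about 33 s of the 112 s; by the last camera check, every item stands within about 2 mm of its bay centre, and the black jar and white-collared die are where they started.

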